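# Aim the drying-air nozzle at the funnel and open the air

## Task

The washed glassware stands round the swivel air nozzle to dry. Push the nozzle arm round until it points squarely at the middle of the funnel, and only then push the stand's shut-off lever all the way open to its stop, and draw back. Only push: pick nothing up, and leave the stand and the glassware standing where they are.

Things in the scene. Friction and masses are not known exactly. Their poses are not given: they have to be found in the camera images.
- stand: heavy (4 kg) drying-air stand, loose on rubber feet: a grey base plate 205 x 110 x 14 mm with a post and a valve on it. Origin on the worktop under the post's axis; its x axis runs from the valve to the post (plate from x = -158 to +48 mm), z up. It slides if pushed hard
- nozzle_pivot (a point): point on the vertical swivel axis of the nozzle arm, above the post, at the height of the arm's centre line (81 mm above the worktop; hub radius 16 mm, its top at 94 mm). x axis points along the arm to the nozzle, y to its left, z up; it turns with the arm
- nozzle_tip (a point): mouth of the brass nozzle, 107 mm from the pivot along the arm. The arm is a level round steel tube, 12 mm thick, free underneath down to the base plate (14 mm high) or worktop, from the hub to a 16 mm collar 77 to 85 mm out; then the nozzle tapers
- nozzle (a joint): angle of the nozzle arm on the stand in rad, 0 along the stand's x axis, growing anticlockwise seen from above; stops at -1.75 and 1.75. Stays where it is left; about 0.06 N m turns it
- lever_pivot (a point): vertical axis of the shut-off lever, on the valve 110 mm behind the post (stand x = -110 mm), at mid-height of the lever, 78 mm above the worktop. Hub radius 11 mm, top at 85 mm
- lever_end (a point): outer end of the flat black shut-off lever, 70 mm from its pivot. The lever is a level bar 12 mm wide and 14 mm high (71 to 85 mm above the worktop), free underneath down to the base plate and, when open, a hose barb whose top is 42 mm high
- lever (a joint): angle of the shut-off lever in rad: 0 shut (it points across the pipe, to the stand's -y), growing clockwise seen from above to 1.571 fully open, at a stop (it points away from the post, to the stand's -x). Stays where it is left; about 0.08 N m turns it
- funnel: small white conical funnel standing wide end down, 70 mm across, 75 mm high, about 155 mm from the swivel axis. Origin at the centre of its underside
- small_beaker: small clear beaker, 46 x 52 mm, 58 mm high, empty, also standing about 155 mm from the swivel axis. Origin at the centre of its underside
- large_beaker: larger clear beaker, 70 x 76 mm, 90 mm high, empty, also standing about 155 mm from the swivel axis. Origin at the centre of its underside
There are look-alikes about, which are no part of the job. Of the things that look like the small_beaker, the middle-sized one is meant.

How it is judged (in metres and radians):
On the way, in this order (a step that is already met when the one before it is completed fails the run):
1. the nozzle points at the funnel (its line passes within 15 mm of the funnel's axis) with the shut-off lever still shut (under 0.25 rad) (y of funnel in the frame of nozzle_pivot between -0.015 and 0.015 m and x of funnel in the frame of nozzle_pivot above 0.05 m and value of joint lever below 0.25 rad), for 0.2 s.
2. the shut-off lever is fully open (over 1.47 rad) (value of joint lever above 1.47 rad), for 0.2 s.
At the end, for the whole second after the job is handed in: The nozzle's line passes within 15 mm of the funnel's axis, the lever is over 1.47 rad open, both at rest; the stand and all three pieces of glassware are upright and within 20 mm of where they began (y of funnel in the frame of nozzle_pivot between -0.015 and 0.015 m and x of funnel in the frame of nozzle_pivot above 0.05 m and value of joint lever above 1.47 rad and velocity of joint nozzle between -0.05 and 0.05 rad/s and velocity of joint lever between -0.05 and 0.05 rad/s and angle between each of funnel, small_beaker, large_beaker's own z axis and vertical below 0.1 rad and distance of each of funnel, small_beaker, large_beaker, stand from where it was at the start of the episode below 0.02 m); the robot touches nothing.
It fails at once if the air is opened (lever over 0.35 rad) while the nozzle points more than 25 mm past the funnel's axis (value of joint lever above 0.35 rad and not (y of funnel in the frame of nozzle_pivot between -0.025 and 0.025 m and x of funnel in the frame of nozzle_pivot above 0.05 m)).
It fails at once if the stand is lifted, or shifted more than 20 mm (distance of stand from where it was at the start of the episode above 0.02 m or height (world z) of stand above 0.008 m or angle between stand's own z axis and vertical above 0.06 rad).
It fails at once if glassware is lifted, tipped, or moved more than 20 mm (distance of any of funnel, small_beaker, large_beaker from where it was at the start of the episode above 0.02 m or height (world z) of any of funnel, small_beaker, large_beaker above 0.01 m or angle between any of funnel, small_beaker, large_beaker's own z axis and vertical above 0.2 rad).
It also fails if it takes over 56 s, if anything falls off the work surface, if the arm or the gripper's body presses on something with over 40 N, if the wrist force passes 120 N, or if a joint passes its speed limit or range.

## Robot

A 6-joint arm with a two-finger parallel gripper is mounted at the origin on a cart in front of the work surface, level with it; the furniture and walls round the work are solid. World frame = base frame: x ahead of the robot, y to its left, z up, the work surface at z = 0. Lengths are in mm, angles in degrees, forces in N, time in s.
With the tool pointing down it reaches from about 300 to 775 mm from the base axis. Payload 14.6 kg.
Tool frame: the origin (TCP) lies on the centre line of the jaws, within the pads' length; the fingertips stand 22 mm ahead of it and the grasp point (between the pads) lies 3 mm ahead of it; z points along the fingers, y is the line along which they close (so a half turn about z gives the same grasp; the last joint's range is limited). The gripper opens to 85 mm and grips with 20 to 120 N. Pads are 22 mm wide; open, the fingers measure 114 mm over their backs; the gripper's body (76 mm by 85 mm) begins 54 mm behind the grasp point. The pads swing forward as they close: fully open they stand 13 mm farther back than shut.
Start: joints at [60.642, 17.183, 87.147, -0, 75.671, -3.816], TCP at [237.145, 496.238, 253.281] pointing down, gripper open.
Joint ranges: [-173.82, 173.82], [-45.26, 126.66], [13.44, 144.39], [-59.66, 239.66], [0, 175.72], [-146.38, 146.38]. Speed limits (degrees/s): [127.2, 127.2, 147.25, 180, 180, 180].

## Interface

Orientations are given as [roll, pitch, yaw] about the fixed x, y, z axes, in that order (R = Rz(yaw) Ry(pitch) Rx(roll)).
In Python, from rig import ctrl gives the robot as it stands.
- The arm moves only by the shell command python3 -m creep 'ROWS' [FORCE]. ROWS is JSON, a list of rows, each a list of 3 entries, a list of its own where there are three numbers: the opening, from 0 (shut) to 1 (fully open), then the shift along the tool's x, y, z scaled (see below), then the turn about the tool's z scaled (see below). In form: [[claw, [dx, dy, dz], twist], ...]. A call has 1 to 12 rows; each row shifts and turns the commanded pose from where the row before left it, along the tool's axes as they then stand; what a row does not reach is not made up. The controller multiplies each number of a shift by 1000 mm and each number of a turn by pi rad. A row lasts 1/8 s, in which the tool goes at most 62.5 mm and 10.7 degrees, less where a joint would pass 70% of its speed; a pose out of reach is approached as far as the arm can. A call with a number of a shift or a turn outside -1 to 1 is refused whole. A call with a gripper value outside its range is refused whole. The fingers move at their own pace and stop on an object; FORCE is the grip in N (left out, the last holds). Time passes only in rows, so rows that do not move let the fingers close. It gives the time, the measured TCP pose, the force, the opening and the grip force at its end, in the units of the state.
- ctrl.state(): the state, without advancing time (a new reading comes with each control period).
- ctrl.grab_frame(name): name is "side" or "top"; returns the picture (420x560x3 uint8, red, green, blue); there is no depth.
- ctrl.camera_info(name): a dict with "intrinsics" (3x3 intrinsics, pixels), "k1" (the pictures are not rectified: a ray, as slopes to the right and down, at radius r is drawn at 1 + k1 r^2 times it, then the intrinsics apply), "xyz" and "orientation" of the camera in the world. Camera axes: x right, y down, z forward; pixel columns grow to the right and rows downward; lengths in mm; the calibration is good to about 2 mm. A picture is of the moment at which its call begins. camera_info takes no time and is no camera call.
- ctrl.hand_in(): hands the job in; it is judged then, once.
The state is a dict: "time": time; "joint_pos": joint angles; "joint_vel": joint speeds; "tau": joint torques, N m; "tcp_pos": TCP position; "tool_rot": TCP orientation; "wrist_force": force on the tool from outside, world axes, zero at the start; "moment": the same for the moment, N m; "width": finger opening in mm; "finger_force": force on a finger pad.
Only numpy, scipy, OpenCV 4.12 (cv2) and the standard library are available. Lean on these libraries where they do the work, as an engineer would, in place of code of your own. Each camera call takes 0.05 s, during which the arm holds its last target. There are 200 camera calls.

## Working session

There is one attempt and no reset: what is moved stays moved. The work goes in short steps, Python scripts to look and compute and a shell command to move; the robot and the scene stay as the last step left them, time stands still between calls to the robot, and variables do not carry over. Pictures are saved under pics/ and viewed, at most 10 in all, crops included, and the job is handed in when it is done.

```bash
mkdir -p pics; ls; cat > h.py <<'E'
import numpy as np, cv2
from rig import ctrl
from scipy.spatial.transform import Rotation as R
def ray(name,u,v):
    c=ctrl.camera_info(name);K=np.array(c["intrinsics"])
    p=cv2.undistortPoints(np.array([[[u,v]]],float),K,np.array([c["k1"],0,0,0,0.]),)[0,0]
    d=R.from_euler('xyz',c["orientation"],degrees=True).apply([p[0],p[1],1.])
    return np.array(c["xyz"],float),d
def onz(name,u,v,z):
    o,d=ray(name,u,v);return (o+d*(z-o[2])/d[2]).round(1)
E
python3 - <<'E'
from h import *
for n in("top","side"):
    cv2.imwrite(f"pics/{n}0.png",ctrl.grab_frame(n)[:,:,::-1]);print(ctrl.camera_info(n))
print(ctrl.state())
E
```

```text
pics
{'intrinsics': array([[420.09745678,   0.        , 283.03308553],
       [  0.        , 420.09745678, 210.78888775],
       [  0.        ,   0.        ,   1.        ]]), 'k1': -0.0330256611926106, 'xyz': array([ 378.93169067, -127.18138408, 1031.67623592]), 'orientation': array([-169.57314429,    1.50796022,  -90.20242324])}
{'intrinsics': array([[422.13440042,   0.        , 281.05607539],
       [  0.        , 422.13440042, 208.60830089],
       [  0.        ,   0.        ,   1.        ]]), 'k1': -0.11722222552562438, 'xyz': array([ 350.08724214, -769.43265389,  572.61236559]), 'orientation': array([-124.99861456,    0.82514407,  -17.10259157])}
{'time': 0.1, 'joint_pos': array([ 6.06412479e+01,  1.72113663e+01,  8.71752004e+01,  7.03501105e-04,
        7.56717641e+01, -3.81597340e+00]), 'joint_vel': array([ 0.01614295, -0.02016265, -0.12030507,  0.01127953, -0.02266594,
       -0.02778781]), 'tau': array([ 3.78294062e-03, -5.44377744e+01, -3.62367725e+01, -7.65098918e-06,
        3.04062269e-03,  1.99712588e-05]), 'tcp_pos': array([237.06292535, 496.08518103, 252.79977053]), 'tool_rot': array([-1.79941844e+02, -4.56195949e-03,  1.54457045e+02]), 'wrist_force': array([ 0.71829098,  0.10208703, -0.2185007 ]), 'moment': array([-0.00453967,  0.05470983, -0.05833003]), 'finger_force': 0.0, 'width': 85.50377300735481}
```

View pics/top0.png

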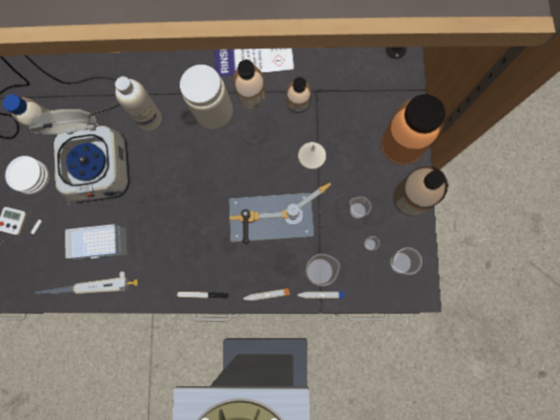

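View pics/side0.png

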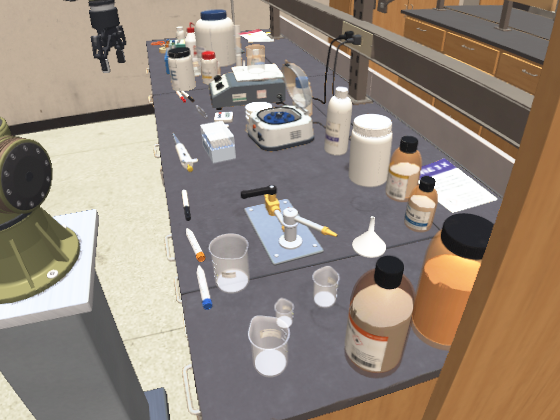

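Top view: post at about (293,213), nozzle tip at (328,186), valve at (247,214), lever end at (246,241), funnel at (312,155). Beaker-like things are at (360,207), (372,243), (404,262) and (322,268). The small_beaker is (360,207): middle-sized, and about the right distance from the post. (322,268) is the large one. The funnel is the only white cone. I'll confirm this in an enlarged crop.

```bash
python3 - <<'E'
from h import *
im=cv2.imread("pics/top0.png")
c=cv2.resize(im[135:295,220:430],None,fx=3.75,fy=3.75,interpolation=cv2.INTER_CUBIC)
cv2.imwrite("pics/crop0.png",c)
E
```

```text
(no output)
```

View pics/crop0.png

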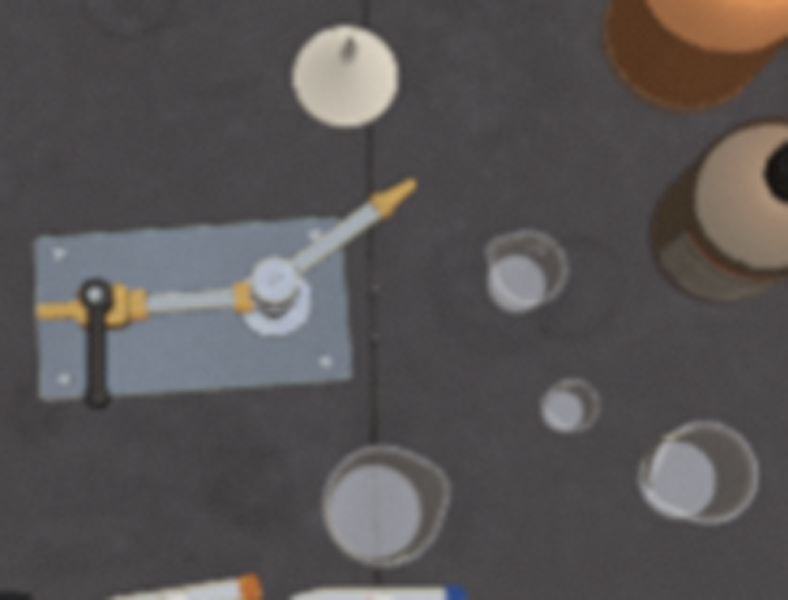

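The crop confirms it. Crop pixels: hub top (274,278), nozzle tip (414,184), lever hub (96,294), lever end (97,405), funnel base circle (346,76). The small_beaker base is at (517,284), bigger than the tiny one at (565,408) and smaller than the one at (685,480). The large_beaker base is at (374,512).

```bash
python3 - <<'E'
from h import *
P={}
for n,x,y,z in[("hub",274,278,94),("tip",414,184,81),("lev",96,294,85),("levend",97,405,78),("fun",346,77,2),("sb",517,284,2),("lb",374,512,2)]:
    P[n]=onz("top",219.6+x/3.75,134.6+y/3.75,z);print(n,P[n],np.linalg.norm(P[n][:2]-P["hub"][:2]).round())
print("hub-lev",P["hub"]-P["lev"],"lever",P["lev"]-P["levend"])
# funnel by mask
im=cv2.imread("pics/top0.png");m=(im[130:175,290:335].min(2)>140).astype(np.uint8)
n,l,s,c=cv2.connectedComponentsWithStats(m);k=1+s[1:,4].argmax();print(s[k],c[k]+[290,130],onz("top",*(c[k]+[290,130]),2))
a=lambda v:np.degrees(np.arctan2(v[1],v[0])).round(1)
print("nozzle dir",a(P["tip"]-P["hub"]),"fun dir",a(P["fun"]-P["hub"]),"stand x",a(P["hub"]-P["lev"]))
E
```

```text
hub [ 556.2 -125.    94. ] 0.0
tip [ 617.2 -212.2   81. ] 106.0
lev [548.9 -16.   85. ] 109.0
levend [481.4 -16.6  78. ] 132.0
fun [ 712.4 -174.9    2. ] 164.0
sb [ 568.2 -285.7    2. ] 161.0
lb [ 419.  -188.3    2. ] 151.0
hub-lev [   7.3 -109.     9. ] lever [67.5  0.6  7. ]
[  9  12  27  26 534] [311.89700375 155.08052434] [ 712.5 -175.     2. ]
nozzle dir -55.0 fun dir -17.7 stand x -86.2
```

```bash
python3 -m creep '[[0,[0,0,0],-0.0472],[0,[0,0,0],-0.0472],[0,[0,0,0],-0.0472],[0,[-0.024,-0.054,0],0],[0,[-0.024,-0.054,0],0],[0,[-0.024,-0.054,0],0],[0,[-0.024,-0.054,0],0],[0,[-0.024,-0.054,0],0],[0,[-0.024,-0.054,0],0],[0,[-0.024,-0.054,0],0],[0,[-0.024,-0.054,0],0],[0,[0,0,0],0]]'
```

```text
time: 1.6
tcp_pos: [429.5, 61.1, 252.9]
tool_rot: [-180.0, -0.0, 179.7]
wrist_force: [-0.2, 1.0, -0.7]
width: 0.1
finger_force: 0.0
```

```bash
python3 -m creep '[[0,[-0.025,-0.0534,0],0],[0,[-0.025,-0.0534,0],0],[0,[-0.025,-0.0534,0],0],[0,[-0.025,-0.0534,0],0],[0,[-0.025,-0.0534,0],0],[0,[0,0,0],0],[0,[0,0,0.045],0],[0,[0,0,0.045],0],[0,[0,0,0.045],0],[0,[0,0,0.02],0],[0,[0,0,0.02],0],[0,[0,0,0],0]]'; python3 - <<'E'
from h import *
a=[ctrl.grab_frame(n)[:,:,::-1] for n in("top","side")]
cv2.imwrite("pics/d1.png",np.hstack([cv2.resize(a[0][130:310,200:400],None,fx=2,fy=2),cv2.resize(a[1][150:330,200:400],None,fx=2,fy=2)]))
E
```

```text
time: 3.1
tcp_pos: [552.9, -201.3, 77.1]
tool_rot: [179.9, -0.2, -180.0]
wrist_force: [-0.5, 0.6, 0.0]
width: -0.1
finger_force: 0.0
```

View pics/d1.png

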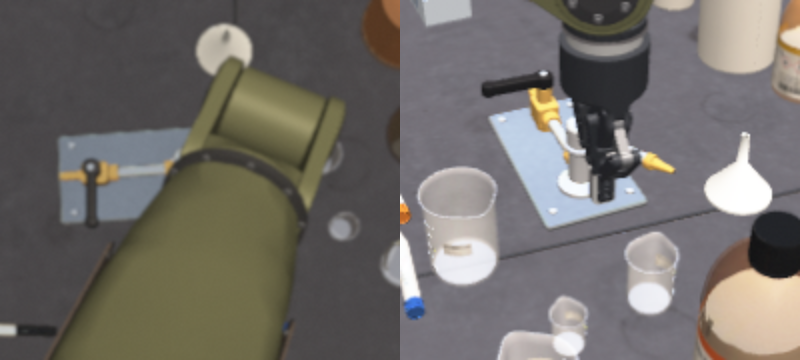

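The left half (top view) is blocked by the arm. The right half (side view) shows the closed fingers just in front of the nozzle tube, at about (605,175), clear of the glassware. Next I push, stopping short first.

```bash
python3 -m creep '[[0,[-0.005,0.0035,0],0],[0,[-0.005,0.0035,0],0],[0,[-0.005,0.0035,0],0],[0,[-0.005,0.0035,0],0],[0,[-0.005,0.0035,0],0],[0,[-0.005,0.0035,0],0],[0,[-0.005,0.0035,0],0],[0,[-0.005,0.0035,0],0],[0,[-0.005,0.0035,0],0],[0,[0,0,0],0]]'; python3 - <<'E'
from h import *
a=ctrl.grab_frame("side")[:,:,::-1]
cv2.imwrite("pics/d2.png",cv2.resize(a[150:330,200:400],None,fx=3.3,fy=3.3,interpolation=cv2.INTER_CUBIC))
E
```

```text
time: 4.45
tcp_pos: [598.9, -171.3, 78.3]
tool_rot: [-180.0, 0.0, 180.0]
wrist_force: [-0.0, -0.2, -0.9]
width: 0.0
finger_force: 0.0
```

View pics/d2.png

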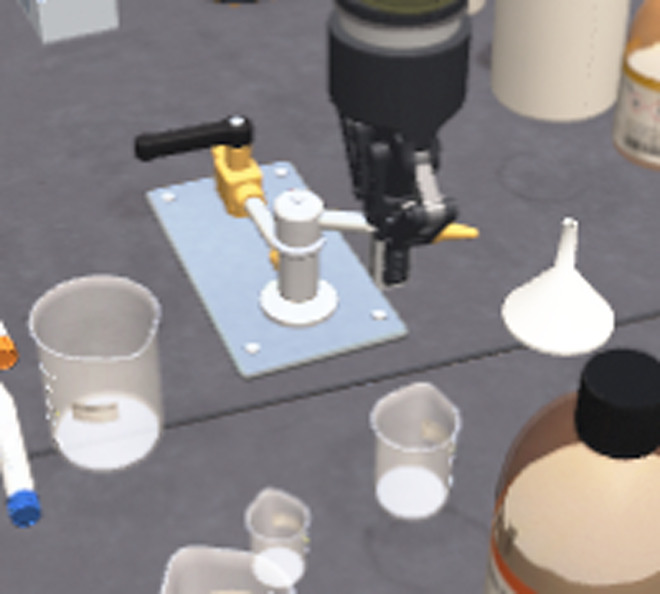

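The nozzle tip now shows at crop (479,233), and it turned as expected. The funnel base is roughly an ellipse centred at (558,318). I'll measure both from the side view.

```bash
python3 - <<'E'
from h import *
f=lambda x,y,z:onz("side",199.65+x/3.3,149.65+y/3.3,z)
h=f(298,200,94);t=f(479,233,81);print("hub",h,"tip",t,np.linalg.norm((t-h)[:2]))
s=f(567,222,75);b=[f(502,316,2),f(614,318,2),f(558,350,2)];print("spout top",s,"rim L,R,front",b)
a=lambda v:np.degrees(np.arctan2(v[1],v[0])).round(1)
F=(s[:2])
print(a(t-h),a(s-h), a(np.array([712.5,-175,2])-h))
print(onz("top",219.6+349/3.75,134.6+44/3.75,75))
E
```

```text
hub [ 559.5 -124.9   94. ] tip [ 656.3 -173.1   81. ] 108.1363953532759
spout top [ 715.4 -172.4   75. ] rim L,R,front [array([ 683.2, -163.1,    2. ]), array([ 750.1, -187.5,    2. ]), array([ 702.3, -203.8,    2. ])]
-26.5 -16.9 -18.1
[ 710.6 -173.8   75. ]
```

```bash
python3 -m creep '[[0,[-0.0015,0.0018,0],0],[0,[-0.0015,0.0018,0],0],[0,[-0.0015,0.0018,0],0],[0,[-0.0015,0.0018,0],0],[0,[0,0,0],0],[0,[0,0,0],0]]'; python3 -m creep '[[0,[0.005,-0.01,0],0],[0,[0.005,-0.01,0],0],[0,[0.005,-0.01,0],0],[0,[0,0,-0.03],0],[0,[0,0,-0.03],0],[0,[0,0,-0.03],0],[0,[0,0,-0.03],0],[0,[0.05,0.03,0],0],[0,[0.05,0.03,0],0],[0,[0.05,0.03,0],0],[0,[0.05,0.03,0],0],[0,[0,0,0],0]]'; python3 - <<'E'
from h import *
a=[ctrl.grab_frame(n)[:,:,::-1] for n in("top","side")]
cv2.imwrite("pics/t3.png",a[0]);cv2.imwrite("pics/s3.png",a[1])
cv2.imwrite("pics/d3.png",np.hstack([cv2.resize(a[0][135:235,230:350],None,fx=3.3,fy=3.3,interpolation=cv2.INTER_CUBIC),cv2.resize(a[1][170:270,270:390],None,fx=3.3,fy=3.3,interpolation=cv2.INTER_CUBIC)]))
E
```

```text
time: 5.25
tcp_pos: [604.6, -164.4, 78.3]
tool_rot: [180.0, 0.0, 179.9]
wrist_force: [0.5, -0.5, -0.1]
width: -0.2
finger_force: 0.0
time: 6.75
tcp_pos: [387.1, -73.3, 198.5]
tool_rot: [-180.0, 0.0, 180.0]
wrist_force: [1.3, -0.3, 1.0]
width: 0.1
finger_force: 0.0
```

View pics/d3.png

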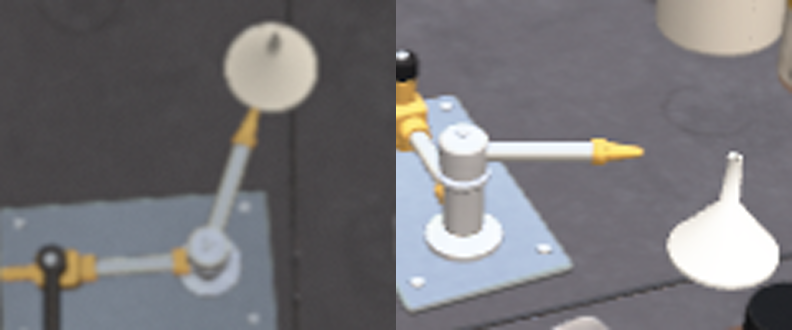

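Top view (left): hub top (209,240), nozzle tip (252,108), funnel spout (273,36). Side view (right): hub (463,133), tip (644,152), spout (735,155).

```bash
python3 - <<'E'
from h import *
T=lambda x,y,z:onz("top",229.65+x/3.3,134.65+y/3.3,z)
S=lambda x,y,z:onz("side",269.65+(x-396)/3.3,169.65+y/3.3,z)
a=lambda v:np.degrees(np.arctan2(v[1],v[0])).round(1)
for n,h,t,s in(("top",T(209,240,94),T(252,108,81),T(273,36,75)),("side",S(463,133,94),S(644,152,81),S(735,155,75))):
    print(n,h,t,s,"arm",a(t-h),"spout",a(s-h),"base",a(np.array([712.5,-175,0])-h), "r",np.linalg.norm((t-h)[:2]))
print(T(271,67,2), T(50,260,85))
print(ctrl.state()["tcp_pos"])
E
```

```text
top [ 559.3 -125.8   94. ] [ 657. -157.   81.] [ 712.5 -173.1   75. ] arm -17.7 spout -17.2 base -17.8 r 102.56085998079388
side [ 559.8 -123.9   94. ] [ 662.6 -159.3   81. ] [ 717.7 -172.1   75. ] arm -19.0 spout -17.0 base -18.5 r 108.72442227944931
[ 712.9 -174.6    2. ] [547.8 -15.1  85. ]
[389.8513925  -74.59158989 198.95117754]
```

The nozzle points at the funnel to within about 1.5° (under 5 mm). Now the lever.

```bash
python3 -m creep '[[0,[-0.047,0.008,0],0],[0,[-0.047,0.009,0],0],[0,[0,0,0],0],[0,[0,0,0.04],0],[0,[0,0,0.04],0],[0,[0,0,0.04],0],[0,[0,0,0],0],[0,[0,0,0],0]]'
```

```text
time: 7.85
tcp_pos: [484.3, -57.8, 79.6]
tool_rot: [-180.0, 0.1, 179.9]
wrist_force: [0.3, 0.7, -0.1]
width: -0.0
finger_force: 0.0
```

```bash
python3 -m creep '[[0,[-0.001,0.01,0],0],[0,[-0.001,0.01,0],0],[0,[-0.001,0.01,0],0],[0,[-0.001,0.01,0],0],[0,[-0.001,0.01,0],0],[0,[0,0,0],0]]'
```

```text
time: 8.6
tcp_pos: [488.6, -6.5, 78.2]
tool_rot: [180.0, -0.0, -180.0]
wrist_force: [-0.0, -0.4, 0.4]
width: 0.2
finger_force: 0.0
```

```bash
python3 -m creep '[[0,[-0.006,0.007,0],0],[0,[-0.006,0.007,0],0],[0,[-0.006,0.007,0],0],[0,[-0.0055,0.003,0],0],[0,[-0.0055,0.003,0],0],[0,[-0.0055,0.003,0],0],[0,[0,0,0],0]]'; python3 - <<'E'
from h import *
a=ctrl.grab_frame("side")[:,:,::-1]
cv2.imwrite("pics/d4.png",cv2.resize(a[130:270,220:400],None,fx=3.3,fy=3.3,interpolation=cv2.INTER_CUBIC))
E
```

```text
time: 9.48
tcp_pos: [523.7, 22.8, 78.3]
tool_rot: [180.0, 0.0, 179.9]
wrist_force: [1.1, 0.1, 0.6]
width: 0.1
finger_force: 0.0
```

View pics/d4.png

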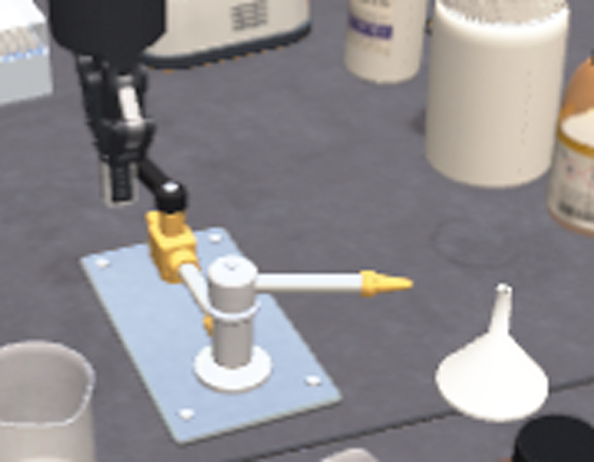

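The lever hub is at (172,190), with the lever going up-left behind the fingers, nearly open. The nozzle is unchanged. I press on in small steps and watch the force.

```bash
python3 -m creep '[[0,[-0.002,0.0005,0],0],[0,[-0.002,0.0005,0],0],[0,[0,0,0],0]]'; python3 -m creep '[[0,[-0.001,0,0],0],[0,[-0.001,0,0],0],[0,[0,0,0],0]]'
```

```text
time: 9.9
tcp_pos: [527.3, 23.7, 78.3]
tool_rot: [180.0, 0.0, 179.9]
wrist_force: [0.0, 0.4, 0.1]
width: 0.1
finger_force: 0.2
time: 10.28
tcp_pos: [529.3, 23.7, 78.3]
tool_rot: [-180.0, 0.0, 179.9]
wrist_force: [-1.5, 1.5, 0.2]
width: 0.4
finger_force: 0.6
```

```bash
python3 -m creep '[[0,[-0.001,0,0],0],[0,[0,0,0],0]]';python3 -m creep '[[0,[-0.001,0,0],0],[0,[0,0,0],0]]'
```

```text
time: 10.52
tcp_pos: [530.3, 23.7, 78.3]
tool_rot: [-180.0, 0.0, 179.9]
wrist_force: [-1.3, 1.0, 0.8]
width: -0.1
finger_force: 0.6
time: 10.78
tcp_pos: [530.9, 23.7, 78.2]
tool_rot: [180.0, -0.1, 179.9]
wrist_force: [-5.1, 2.2, 2.2]
width: 0.2
finger_force: 2.5
```

```bash
python3 -m creep '[[0,[-0.001,0,0],0],[0,[0,0,0],0]]'
```

```text
time: 11.02
tcp_pos: [531.2, 23.7, 78.1]
tool_rot: [180.0, -0.2, 180.0]
wrist_force: [-10.9, 1.6, 5.9]
width: -0.2
finger_force: 5.7
```

Firm stop: the force climbs while the tool stalls. I draw back and check.

```bash
python3 -m creep '[[0,[0.01,0,0],0],[0,[0.02,0,0],0],[0,[0.02,0,0],0],[0,[0,0,-0.04],0],[0,[0,0,-0.04],0],[0,[0,0,-0.04],0],[0,[0.04,0.04,0],0],[0,[0.04,0.04,0],0],[0,[0,0.04,0],0],[0,[0,0.04,0],0],[0,[0,0,0],0],[0,[0,0,0],0]]'; python3 - <<'E'
from h import *
a=[ctrl.grab_frame(n)[:,:,::-1] for n in("top","side")]
cv2.imwrite("pics/d5.png",np.hstack([cv2.resize(a[0][135:295,200:380],None,fx=2.2,fy=2.2,interpolation=cv2.INTER_CUBIC),cv2.resize(a[1][170:330,220:400],None,fx=2.2,fy=2.2,interpolation=cv2.INTER_CUBIC)]))
E
```

```text
time: 12.52
tcp_pos: [402.2, 183.4, 198.2]
tool_rot: [-180.0, 0.0, 180.0]
wrist_force: [-0.1, 0.0, 0.4]
width: -0.3
finger_force: 0.0
```

View pics/d5.png

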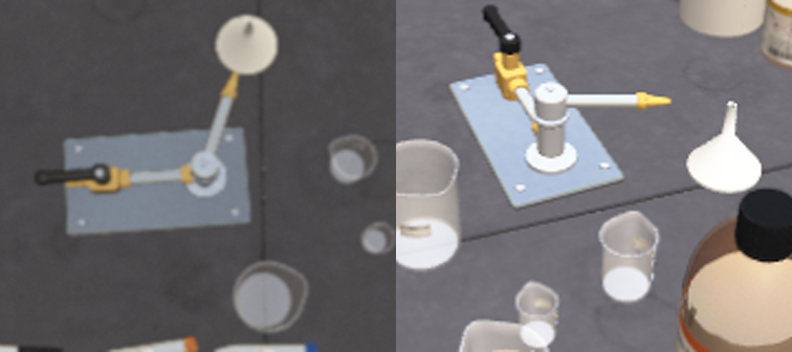

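The lever lies in line with the pipe, from (100,173) to (41,178). The nozzle still points at the funnel, and the stand and glassware haven't moved. Handing in.

```bash
python3 -c "
from rig import ctrl
print(ctrl.hand_in())"
```

```text
the job is handed in; nothing more can be done
None
```

I pushed the nozzle round to point at the funnel (within about 5 mm by my measurement), then pushed the lever open to its stop, drew the arm back clear and handed the job in; no verdict came back.

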